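# Snug a flask in its cam clamp

## Task

Two like cam clamps stand on the laboratory bench, one holding the stoppered conical flask, the other an open beaker. Turn the cam lever of the flask's clamp counterclockwise (seen from above), just far enough that the flask is held between back stop and rubber pad with the pad pressed in about half-way, never squeezed right back to the jaw, and let go. The flask stays standing upright; leave the lever of the beaker's clamp alone.

Things in the scene. Friction and masses are not known exactly. Their poses are not given: they have to be found in the camera images.
- clamp: the flask's clamp, fixed on the bench: white base plate 225 x 130 x 15 mm, aluminium jaw and back stop up to 45 mm above the bench. Origin on the lever's vertical pivot axis, at bench height; x (away from the robot, within 12 degrees) runs from pivot to jaw, pad, flask and back stop, z up. The stop is set elsewhere every time: the gap to take up differs by 18 mm
- cam_lever (a joint): turn of its lever, rad, counterclockwise from above, range 0 to 2.1, starts at 0 to 0.22. The lever (bar 18 mm wide, top 47 mm above the bench) points 120 deg + turn from the clamp's x axis. Its eccentric disc (34 mm radius) pushes the jaw along +x by 19 mm per rad (0.33 mm per degree). Stiff (4 N at the grip, to 6 N with the pad pressed); stays where left
- lever_grip (a point): middle of the upright round black grip at the end of that lever, 110 mm from the pivot axis: a post 20 mm in diameter, standing from 47 to 95 mm above the bench, this point at 71 mm. It may be held from above (it is round, so the fingers need not turn with it) or pushed
- pad (a joint): how far the sprung black rubber pad (56 mm wide, 24 high, 8 thick) in front of the jaw is pressed back, m: 0 free (14 mm of open space between pad and jaw), 0.007 half-way, 0.014 squeezed home on the jaw. Stays 0 until the flask is pushed against the back stop, then grows as the jaw moves, spring 1 N per mm
- flask: clear glass conical flask with black rubber stopper, standing loose on the clamp's base plate between pad and back stop: 64 mm diameter at the foot, 24 mm at the neck, 114 mm tall with stopper, about 130 g. Origin at the centre of its underside, z up
- spare_lever_grip (a point): middle of the lever grip of the other clamp, alike but holding an open straight-sided glass beaker (64 mm diameter, 85 mm tall, no stopper); not to be moved. The clamps stand about 0.38 m apart, to the robot's left and right, either way round
Not all that is in view belongs to the job. What is shaped like the flask but yellow is not meant.

How it is judged:
By the outcome, as a careful person would: the job done as asked, in the order asked, and still so for the second after the job is handed in, with the robot touching nothing.
It also fails if it takes over 45 s, if anything falls off the work surface, if the arm or the gripper's body presses on something with over 40 N, if the wrist force passes 120 N, or if a joint passes its speed limit or range.

## Robot

A 6-joint arm with a two-finger parallel gripper is mounted at the origin on the work surface. World frame = base frame: x ahead of the robot, y to its left, z up, the work surface at z = 0. Lengths are in m, angles in rad, forces in N, time in s.
With the tool pointing down it reaches from about 0.425 to 0.95 m from the base axis. Payload 3.5 kg.
Tool frame: the origin (TCP) lies midway between the tips of the shut fingers; the grasp point (between the pads) lies ctrl.grasp_offset behind it (ctrl.grasp_offset is the distance from the TCP to the grasp point, in m); x points along the fingers, y is the direction in which the jaws open and shut, and the axes are right-handed (so a half turn about x gives the same grasp; the last joint's range is limited). The gripper opens to 85 mm and grips with 20 to 120 N. Pads are 22 mm wide; open, the fingers measure 114 mm over their backs; the gripper's body (76 mm by 85 mm) begins 54 mm behind the grasp point. The pads swing forward as they close: fully open they stand 13 mm farther back than shut.
Start: joints at [-1.304, 0.286, 1.577, -0, 1.279, -0.15], TCP at [0.273, -0.617, 0.231] pointing down, gripper open.
Joint ranges: [-2.77, 2.77], [-0.9, 2.22], [0.21, 2.48], [-1.53, 4.67], [0.24, 2.81], [-2.84, 2.84]. Speed limits (rad/s): [2.79, 2.79, 3.14, 3.14, 3.14, 3.14].

## Interface

Orientations are given as a unit quaternion [x, y, z, w].
In Python, from plant import readout, read_camera, sign_off, ctrl gives the robot as it stands.
- The arm moves only by the tool drive_tool, never from a script. Its argument "steps" is a list of rows, each a list of 5 numbers: the shift along the tool's x, y, z in cm, then the turn about the tool's x in degrees, then the opening, from 0 (shut) to 1 (fully open). A call has 1 to 10 rows; each row shifts and turns the commanded pose from where the row before left it, along the tool's axes as they then stand; what a row does not reach is not made up. A row lasts 1/10 s, in which the tool goes at most 50 mm and 8.59 degrees, less where a joint would pass 70% of its speed; a pose out of reach is approached as far as the arm can. A call is refused whole if a number of a shift passes 5 or a number of a turn 8.59, either way. A call with a gripper value outside its range is refused whole. The fingers move at their own pace and stop on an object; "force" is the grip in N (left out, the last holds). Time passes only in rows, so rows that do not move let the fingers close. It gives the time, the measured TCP pose, the force and the opening at its end, in the units of the state.
- readout.get_state(): the state, without advancing time (a new reading comes with each control period).
- read_camera(name): name is "scene" or "side" or "wrist"; returns a dict with "frame" (480x640x3 uint8, red, green, blue), "vertical_fov" (degrees; the focal length in pixels is half the picture's height over the tangent of half this angle, whatever the lens; pixels are square), "cx", "cy" (the principal point, pixels), "eye" and "orientation" of the camera in the world. Camera axes: x right, y up, looking along -z (the intrinsics and any distortion apply to the point x, -y, -z); pixel columns grow to the right and rows downward; lengths in m; the calibration is good to about 2 mm. The wrist camera is an equidistant fisheye: a pixel r from the principal point sees the ray r / f radians off the axis. A picture is of the moment at which its call begins. There is no depth.
- sign_off(): hands the job in, once; it reports no verdict.
The state is a dict: "time": time; "qpos": joint angles; "dq": joint speeds; "joint_efforts": joint torques, N m; "eef_pos": TCP position; "tcp_rot": TCP orientation; "contact_force": force on the tool from outside, world axes, zero at the start; "wrist_torque": the same for the moment, N m; "opening": opening from 0.0 (shut) to 1.0 (fully open).
Only numpy, scipy, OpenCV 4.12 (cv2) and the standard library are available. Lean on these libraries where they do the work, as an engineer would, in place of code of your own. Each camera call takes 0.05 s, during which the arm holds its last target. There are 200 camera calls.

## Working session

There is one attempt and no reset: what is moved stays moved. The work goes in short steps, Python scripts to look and compute and a tool call to move; the robot and the scene stay as the last step left them, time stands still between calls to the robot, and variables do not carry over. Pictures are saved under pics/ and viewed, about 8 in all and at most 12, crops included, and the job is handed in when it is done.

Besides the shell and the picture viewer there is one more tool, called after "Emit:" as name(argument=value, ...) on one line, values as JSON. drive_tool: Moves the arm, as the interface text tells. Its arguments: {"type":"object","properties":{"steps":{"type":"array","items":{"type":"array","items":{"type":"number"}}},"force":{"type":"number"}},"required":["steps"]}

```bash
ls; mkdir -p pics
cat > h.py <<'E'
import numpy as np, cv2
from scipy.spatial.transform import Rotation as R
from plant import readout, read_camera, sign_off, ctrl
def f_of(c): return c['frame'].shape[0]/2/np.tan(np.radians(c['vertical_fov'])/2)
def ray(c,u,v,fish=False):
    f=f_of(c); a=np.array([u-c['cx'],v-c['cy']])/f
    if fish:
        r=np.hypot(*a); s=np.sin(r)/r if r>1e-9 else 1; d=np.array([a[0]*s,-a[1]*s,-np.cos(r)])
    else: d=np.array([a[0],-a[1],-1])
    return R.from_quat(c['orientation']).apply(d)
def onz(c,u,v,z,fish=False):
    d=ray(c,u,v,fish); e=np.array(c['eye']); return e+d*(z-e[2])/d[2]
def proj(c,p,fish=False):
    q=R.from_quat(c['orientation']).inv().apply(np.array(p)-c['eye']); x,y,z=q[0],-q[1],-q[2]; f=f_of(c)
    if fish:
        s=np.hypot(x,y); t=np.arctan2(s,z); k=t/s*f
    else: k=f/z
    return c['cx']+k*x, c['cy']+k*y
E
python3 - <<'E'
from h import *
import pickle
for n in ['scene','side']:
    c=read_camera(n); pickle.dump(c,open(n+'.pkl','wb')); cv2.imwrite(f'pics/{n}0.png',c['frame'][...,::-1])
    print({k:v for k,v in c.items() if k!='frame'})
print(readout.get_state(), ctrl.grasp_offset)
E
```

```text
pics
{'vertical_fov': 51.64559727511281, 'cx': 323.736666958905, 'cy': 228.77855127174448, 'eye': array([ 1.17017626, -0.35089852,  0.5651906 ]), 'orientation': array([0.40052528, 0.20075854, 0.40461896, 0.79721955])}
{'vertical_fov': 48.737721098486176, 'cx': 323.8671534926378, 'cy': 243.77541183854814, 'eye': array([0.38651533, 0.55168948, 0.61118403]), 'orientation': array([-0.1032589 ,  0.37753395,  0.89240909, -0.22452556])}
{'time': 0.1, 'qpos': array([-1.30402765e+00,  2.87098758e-01,  1.57807196e+00,  7.97926769e-06,
        1.27859137e+00, -1.49991221e-01]), 'dq': array([-0.00020935, -0.00102598, -0.00513081,  0.00167238,  0.00149788,
        0.0004153 ]), 'joint_efforts': array([ 1.46173712e-03, -4.07293332e+01, -2.93698150e+01, -1.16504184e-04,
        3.37529003e-03,  3.86072614e-06]), 'eef_pos': array([ 0.27311185, -0.61661467,  0.23004865]), 'tcp_rot': array([-0.69176788, -0.14704781,  0.69185201, -0.14551609]), 'contact_force': array([-0.42226315, -0.37143462,  0.00770753]), 'wrist_torque': array([0.01648797, 0.02528166, 0.02738178]), 'opening': 1.0035788324278276} 0.0187
```

View pics/scene0.png

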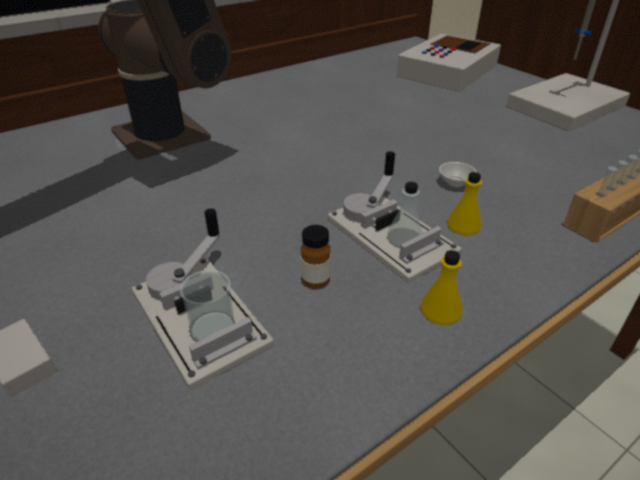

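View pics/side0.png

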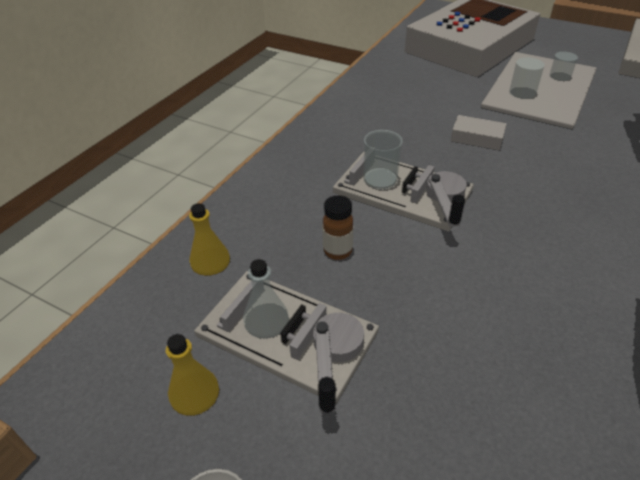

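Scene: the flask's clamp is the one on the robot's left (grip about (390,163), flask stopper (411,188)); beaker's grip at (211,222). Side: the flask clamp's grip is at (327,395), with the pivot screw near (323,327) and stopper at (259,268). Next are enlarged crops of it.

Run:
```python
from h import *
import pickle
s=pickle.load(open('side.pkl','rb'));c=pickle.load(open('scene.pkl','rb'))
a=cv2.resize(s['frame'][250:420,185:395],None,fx=3.5,fy=3.5,interpolation=cv2.INTER_CUBIC)
cv2.imwrite('pics/side_crop.png',np.clip(a*1.4,0,255).astype(np.uint8)[...,::-1])
# grip: dark blobs
for n,k,(r0,r1,c0,c1) in [('side',s,(370,420,310,345)),('scene',c,(145,182,375,402))]:
    g=k['frame'][r0:r1,c0:c1].max(2); m=(g<35).astype(np.uint8)
    N,l,st,ce=cv2.connectedComponentsWithStats(m)
    for i in range(1,N):
        if st[i,4]>30: print(n,st[i]+[c0,r0,0,0,0],ce[i]+[c0,r0])
```

```text
side [319 378  16  35 466] [326.58369099 394.77682403]
scene [385 152   9  23 169] [389.04142012 163.23076923]
```

View pics/side_crop.png

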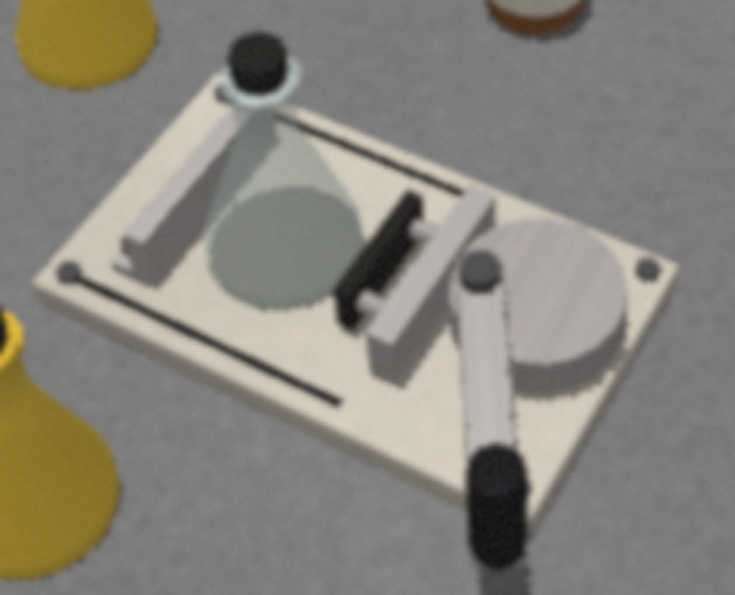

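Crop (3.5x, offset (185,250)): pivot screw at (481,268), plate corners (38,282), (678,265), (228,72), pad in front of the jaw with visible open space, stop's inner face to the left of the flask, grip top at (497,470).

Run:
```python
from h import *
import pickle
s=pickle.load(open('side.pkl','rb'));c=pickle.load(open('scene.pkl','rb'))
d1,d2=ray(s,326.6,394.8),ray(c,389.0,163.2)
A=np.c_[d1,-d2]; t=np.linalg.lstsq(A,c['eye']-s['eye'],rcond=None)[0]
p,q=s['eye']+t[0]*d1,c['eye']+t[1]*d2; g=(p+q)/2; print('grip',g,'gap',np.linalg.norm(p-q))
S=lambda u,v,z:onz(s,185+u/3.5,250+v/3.5,z)
a,b,e=S(38,282,.015),S(678,265,.015),S(228,72,.015)
print('corners',a,b,e,'len',np.linalg.norm(b-e),np.linalg.norm(a-e))
x=(e-b)/np.linalg.norm(e-b); w=a-e; print('axis deg',np.degrees(np.arctan2(x[1],x[0])),'perp',np.degrees(np.arctan2(w[1],w[0]))-90)
for z in (.047,.05,.053):
  P=S(481,268,z); v=(g-P)[:2]; print('pivot',P,np.hypot(*v),np.degrees(np.arctan2(v[1],v[0])))
print('griptop',S(497,470,.095))
```

```text
grip [0.54006726 0.27866753 0.07273636] gap 0.0015764375235189031
corners [0.76505566 0.24828987 0.015     ] [0.5439986  0.12143813 0.015     ] [0.7629525  0.11781085 0.015     ] len 0.21898394158641532 0.13049597431842858
axis deg -0.9490993152284428 perp -0.9234604240536584
pivot [0.60052245 0.18061453 0.047     ] 0.11519210532863537 121.65617072027482
pivot [0.59938449 0.18258769 0.05      ] 0.11291531956107889 121.69011967363662
pivot [0.59824652 0.18456085 0.053     ] 0.11063857506752559 121.72546585762613
griptop [0.53999162 0.27895941 0.095     ]
```

Run:
```python
from h import *
s=readout.get_state(); r=R.from_quat(s['tcp_rot'])
print(r.as_matrix().round(3)); 
for k in 'yz': 
  v=r.as_matrix()[:,'xyz'.index(k)]; print(k,np.degrees(np.arctan2(v[1],v[0])))
for P in [(.50,-.20,.23),(.54,.279,.20)]:
  print(P,(r.inv().apply(np.array(P)-s['eef_pos'])*100).round(2))
```

```text
[[-0.001  0.405 -0.914]
 [ 0.002 -0.914 -0.405]
 [-1.    -0.002 -0.   ]]
y -66.12152857185099
z -156.1215693206529
(0.5, -0.2, 0.23) [  0.08 -28.91 -37.61]
(0.54, 0.279, 0.2) [  3.18 -71.09 -60.66]
```

Emit:
drive_tool(steps=[[0,0,0,-8.4,1],[0,0,0,-8.4,1],[0,0,0,-8.4,1],[0,0,0,-8.4,1],[0,0,0,-8.4,1],[0,0,0,-8.4,1],[0,0,0,-8.4,1],[0,0,0,-8.4,1]], force=25)

```text
time: 0.9
eef_pos: [0.2732, -0.6168, 0.2305]
tcp_rot: [0.494, 0.507, -0.493, 0.506]
contact_force: [-0.3, 0.0, -0.1]
opening: 1.001
```

Emit:
drive_tool(steps=[[0,0,0,-8.4,1],[0,0,0,-8.4,1],[0,0,0,-8.4,1],[0,0,0,-8.4,1],[0,0,0,-8.4,1],[0,0,0,-8.4,1],[0,0,0,-8.4,1],[0,0,0,0,1]])

```text
time: 1.7
eef_pos: [0.2732, -0.6168, 0.2305]
tcp_rot: [0.184, 0.683, -0.183, 0.683]
contact_force: [-0.2, -0.4, -0.2]
opening: 1.0
```

```bash
cat > go.py <<'E'
from h import *
import sys
def to(*P):
    s=readout.get_state(); r=R.from_quat(s['tcp_rot']); p=s['eef_pos']
    v=r.as_matrix()[:,1]; print('yaw',np.degrees(np.arctan2(v[1],v[0])).round(2),'pos',p.round(4),'F',s['contact_force'].round(1),'t',s['time'],'op',s['opening'],'q6',s['qpos'][5])
    for Q in P:
        print(Q,(r.inv().apply(np.array(Q)-p)*100).round(2)); p=np.array(Q)
E
python3 -c "
from go import *
to((.5,-.2,.23),(.54,.279,.20),(.54,.279,.056))"
```

```text
yaw 59.87 pos [ 0.2732 -0.6168  0.2305] F [-0.2 -0.4 -0.2] t 1.7 op 1.0003253619816612 q6 -2.3489356156636236
(0.5, -0.2, 0.23) [ 0.1  47.44 -1.31]
(0.54, 0.279, 0.2) [  3.06  43.43 -20.58]
(0.54, 0.279, 0.056) [ 1.44e+01 -1.00e-02  1.00e-02]
```

Emit:
drive_tool(steps=[[0,4.7,-0.1,0,1],[0,4.8,-0.1,0,1],[0,4.8,-0.1,0,1],[0,4.8,-0.1,0,1],[0,4.8,-0.1,0,1],[0,4.8,-0.1,0,1],[0,4.7,-0.2,0,1],[0,4.7,-0.2,0,1],[0,4.7,-0.2,0,1],[0,4.6,-0.2,0,1]])

```text
time: 2.7
eef_pos: [0.4995, -0.1982, 0.2313]
tcp_rot: [0.185, 0.682, -0.185, 0.683]
contact_force: [0.7, -0.2, 0.2]
opening: 0.996
```

Emit:
drive_tool(steps=[[0.3,4.3,-2.0,0,1],[0.3,4.3,-2.0,0,1],[0.3,4.3,-2.1,0,1],[0.3,4.3,-2.1,0,1],[0.3,4.3,-2.0,0,1],[0.3,4.3,-2.0,0,1],[0.3,4.3,-2.1,0,1],[0.3,4.3,-2.1,0,1],[0.3,4.3,-2.0,0,1],[0.3,4.3,-2.0,0,1]])

```text
time: 3.7
eef_pos: [0.538, 0.2761, 0.201]
tcp_rot: [0.185, 0.683, -0.185, 0.683]
contact_force: [0.9, 0.0, 1.1]
opening: 1.0
```

Emit:
drive_tool(steps=[[0,0,0,0,1],[0,0,0,0,1],[0,0,0,0,1]])

```text
time: 4.0
eef_pos: [0.5382, 0.2734, 0.2011]
tcp_rot: [0.184, 0.683, -0.185, 0.683]
contact_force: [-0.6, 0.1, -0.5]
opening: 1.001
```

Run:
```python
from go import *
import pickle
to((.54,.279,.056))
c=read_camera('wrist'); pickle.dump(c,open('w.pkl','wb')); cv2.imwrite('pics/w1.png',c['frame'][...,::-1])
print({k:v for k,v in c.items() if k!='frame'}, proj(c,(.54,.279,.095),True),proj(c,(.598,.185,.05),True))
```

```text
yaw 59.77 pos [0.5382 0.2734 0.2011] F [-0.6  0.1 -0.5] t 4.0 op 1.0010325093697243 q6 -0.7407165259689279
(0.54, 0.279, 0.056) [14.51  0.58 -0.12]
{'vertical_fov': 65.70646984690485, 'cx': 317.69583036292806, 'cy': 239.8155907350736, 'eye': array([0.47999469, 0.30725501, 0.34289524]), 'orientation': array([-0.11570318, -0.06649159,  0.49347013,  0.85946429])} (np.float64(326.1306675386989), np.float64(237.12553006462244)) (np.float64(266.4213066593101), np.float64(329.0280723899566))
```

View pics/w1.png

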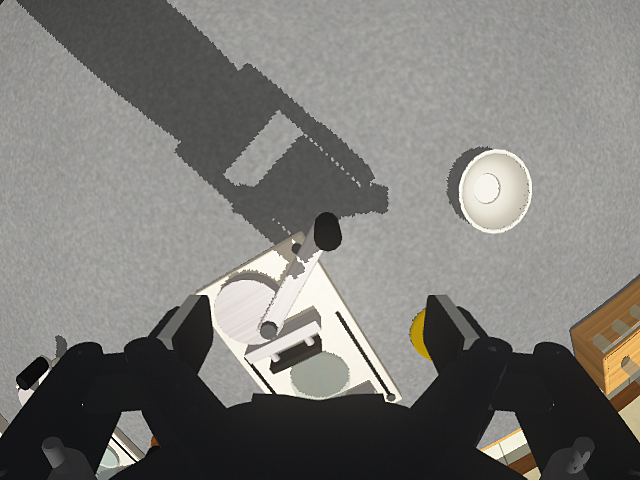

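Wrist view: bowl, flask clamp below; post blob about x 314–342, y 212–250, pivot screw at (268,330) against predicted (266,329).

Run:
```python
from h import *
import pickle
c=pickle.load(open('w.pkl','rb'))
for z in (.047,.071,.095): print(z,proj(c,(.54,.279,z),True))
m=(c['frame'][200:262,300:355].max(2)<40).astype(np.uint8);N,l,st,ce=cv2.connectedComponentsWithStats(m)
i=1+st[1:,4].argmax();print(st[i]+[300,200,0,0,0],ce[i]+[300,200]); print(onz(c,*(ce[i]+[300,200]),.071,True))
```

```text
0.047 (np.float64(324.8303006083237), np.float64(221.97064276972657))
0.071 (np.float64(325.42752368604647), np.float64(228.91686825620027))
0.095 (np.float64(326.1306675386989), np.float64(237.12553006462244))
[314 212  28  39 554] [327.10830325 226.96931408]
[0.53933122 0.28084543 0.071     ]
```

Emit:
drive_tool(steps=[[3,0.6,-0.2,0,1],[4,0,0,0,1],[4,0,0,0,1],[2.5,0,0,0,1],[1,0,0,0,1],[0,0,0,0,1],[0,0,0,0,1]])

```text
time: 4.75
eef_pos: [0.541, 0.2801, 0.0581]
tcp_rot: [0.185, 0.682, -0.184, 0.684]
contact_force: [-0.4, -0.5, 0.0]
opening: 0.995
```

Run:
```python
from go import *
to((.5395,.28,.056))
```

```text
yaw 59.81 pos [0.541  0.2801 0.0581] F [-0.4 -0.5  0. ] t 4.75 op 0.9952727001328575 q6 -0.7324703534509109
(0.5395, 0.28, 0.056) [ 0.21 -0.09 -0.13]
```

Close lightly.

Emit:
drive_tool(steps=[[0.2,-0.1,-0.1,0,0.5],[0,0,0,0,0.1],[0,0,0,0,0.1],[0,0,0,0,0.1],[0,0,0,0,0.1],[0,0,0,0,0.1],[0,0,0,0,0.1],[0,0,0,0,0.1]], force=25)

```text
time: 5.55
eef_pos: [0.5385, 0.2805, 0.0548]
tcp_rot: [0.184, 0.683, -0.183, 0.683]
contact_force: [-0.7, 2.0, 2.3]
opening: 0.23
```

```bash
cat > arc.py <<'E'
# rows for moving the commanded pose along the arc from angle a to b (deg) in n rows
from go import *
def arc(a,b,n,r=.11):
    s=readout.get_state(); Rt=R.from_quat(s['tcp_rot']); th=np.radians(np.linspace(a,b,n+1))
    P=r*np.c_[np.cos(th),np.sin(th),0*th]; print((Rt.inv().apply(np.diff(P,axis=0))*100).round(2)[:,1:].tolist())
piv=np.array([.598,.185])
def ang():
    s=readout.get_state(); v=s['eef_pos'][:2]-piv; print('ang',np.degrees(np.arctan2(v[1],v[0])),'rad',np.hypot(*v),'pos',s['eef_pos'].round(4),'F',s['contact_force'].round(1),'t',s['time'])
E
python3 - <<'E'
from arc import *
ang(); arc(121.7,141.7,10)
E
```

```text
ang 121.95461925698926 rad 0.1125048828054877 pos [0.5385 0.2805 0.0548] F [-0.7  2.   2.3] t 5.55
[[-0.34, -0.18], [-0.35, -0.16], [-0.35, -0.15], [-0.36, -0.14], [-0.36, -0.13], [-0.37, -0.11], [-0.37, -0.1], [-0.37, -0.09], [-0.38, -0.07], [-0.38, -0.06]]
```

Emit:
drive_tool(steps=[[0,-0.34,-0.18,0,0.1],[0,-0.35,-0.16,0,0.1],[0,-0.35,-0.15,0,0.1],[0,-0.36,-0.14,0,0.1],[0,-0.36,-0.13,0,0.1],[0,-0.37,-0.11,0,0.1],[0,-0.37,-0.1,0,0.1],[0,-0.37,-0.09,0,0.1],[0,-0.38,-0.07,0,0.1],[0,-0.38,-0.06,0,0.1]])

```text
time: 6.55
eef_pos: [0.509, 0.257, 0.0548]
tcp_rot: [0.185, 0.683, -0.182, 0.682]
contact_force: [-4.2, 10.3, 4.3]
opening: 0.228
```

Run:
```python
from arc import *
ang(); arc(141.7,161.7,10)
import pickle
ims=[]
for n,(r0,r1,c0,c1),f in [('side',(250,420,185,395),3.5),('scene',(140,280,320,470),3.9)]:
    c=read_camera(n); pickle.dump(c,open(n+'2.pkl','wb'))
    cv2.imwrite(f'pics/{n}2.png',np.clip(1.4*cv2.resize(c['frame'][r0:r1,c0:c1],None,fx=f,fy=f,interpolation=cv2.INTER_CUBIC),0,255).astype(np.uint8)[...,::-1])
```

```text
ang 140.99710202597876 rad 0.11447606512835455 pos [0.509  0.257  0.0548] F [-4.2 10.3  4.3] t 6.55
[[-0.38, -0.05], [-0.38, -0.04], [-0.38, -0.02], [-0.38, -0.01], [-0.38, 0.01], [-0.38, 0.02], [-0.38, 0.03], [-0.38, 0.05], [-0.38, 0.06], [-0.38, 0.07]]
```

View pics/side2.png

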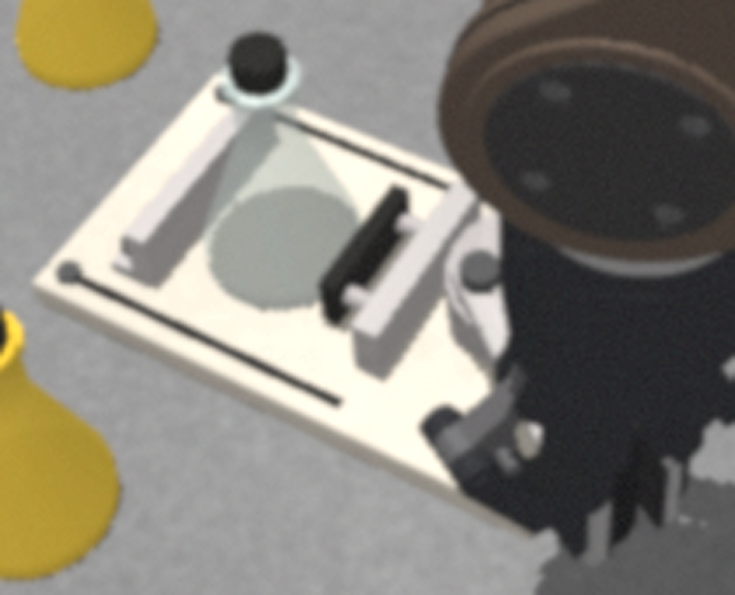

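Side crop: stop's inner top edge (147,243)–(240,120); jaw's front top edge about (356,322)–(460,182); pad free, flask foot (208–360) not yet moved. Work out the gap.

Run:
```python
from h import *
import pickle
s=pickle.load(open('side2.pkl','rb')); ax=R.from_euler('z',-0.93,degrees=True)
O=np.array([.598,.185,0])
S=lambda u,v,z:(ax.inv().apply(onz(s,185+u/3.5,250+v/3.5,z)-O)*1000).round(1)
print('stop',S(147,243,.045),S(238,120,.045))
print('jaw',S(356,322,.045),S(460,182,.045))
for z in(.038,.042,.045):print('padfront top',z,S(323,275,z),S(392,190,z))
print('flask foot l,r,top,bottom',S(206,250,.016),S(362,240,.016),S(280,186,.016),S(275,309,.016))
```

```text
stop [121.8  46.1  45. ] [127.5 -22.9  45. ]
jaw [31.6 38.2 45. ] [ 31.5 -38.3  45. ]
padfront top 0.038 [57.4 21.9 38. ] [ 56.3 -26.6  38. ]
padfront top 0.042 [55.5 24.3 42. ] [ 54.4 -23.9  42. ]
padfront top 0.045 [54.1 26.1 45. ] [ 52.9 -21.8  45. ]
flask foot l,r,top,bottom [116.1  21.2  16. ] [ 63.7 -13.5  16. ] [108.7 -20.9  16. ] [75.4 31.7 16. ]
```

View pics/scene2.png

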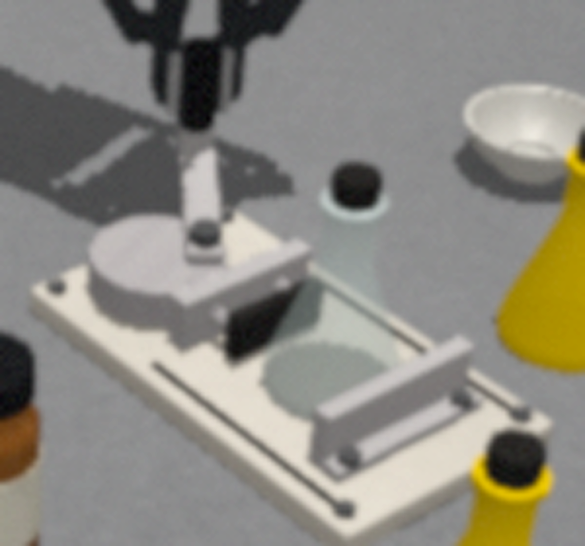

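Scene crop: pad still free of the flask, flask upright, gripper holding the post. Estimated remaining gap about 7 mm, so about 14 mm (42°) in total; go another 20° first.

Emit:
drive_tool(steps=[[0,-0.38,-0.05,0,0.1],[0,-0.38,-0.04,0,0.1],[0,-0.38,-0.02,0,0.1],[0,-0.38,-0.01,0,0.1],[0,-0.38,0.01,0,0.1],[0,-0.38,0.02,0,0.1],[0,-0.38,0.03,0,0.1],[0,-0.38,0.05,0,0.1],[0,-0.38,0.06,0,0.1],[0,-0.38,0.07,0,0.1]])

```text
time: 7.65
eef_pos: [0.4913, 0.2226, 0.0546]
tcp_rot: [0.184, 0.683, -0.182, 0.683]
contact_force: [-1.1, 8.2, 3.4]
opening: 0.226
```

Run:
```python
from arc import *
ang(); arc(161.7,173.7,6)
import pickle
c=read_camera('side'); pickle.dump(c,open('side3.pkl','wb'))
cv2.imwrite('pics/side3.png',np.clip(1.4*cv2.resize(c['frame'][250:420,185:395],None,fx=3.5,fy=3.5,interpolation=cv2.INTER_CUBIC),0,255).astype(np.uint8)[...,::-1])
```

```text
ang 160.56694406081377 rad 0.11316061355446161 pos [0.4913 0.2226 0.0546] F [-1.1  8.2  3.4] t 7.65
[[-0.37, 0.08], [-0.37, 0.1], [-0.37, 0.11], [-0.36, 0.12], [-0.36, 0.14], [-0.35, 0.15]]
```

View pics/side3.png

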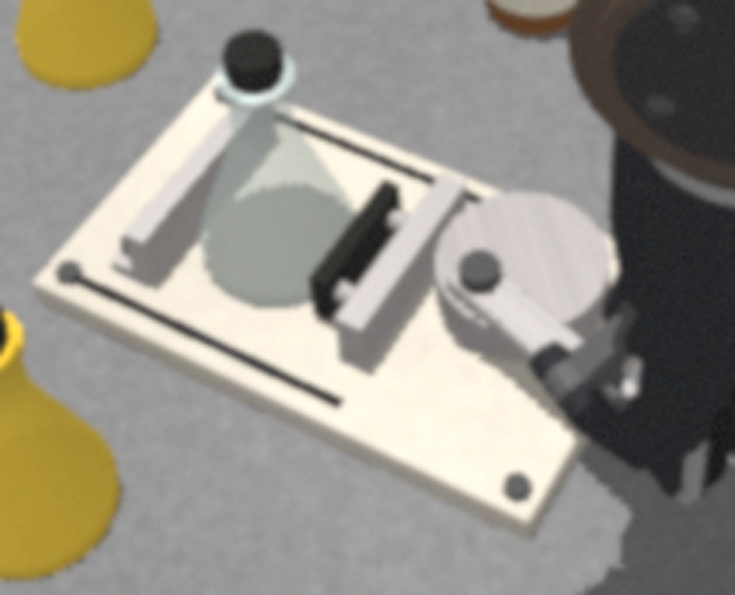

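Side crop 3: jaw front moved ~17 px, pad front ~12 px, flask moved ~5 px — flask is now about at the stop. I'll measure with line profiles along the clamp's x across the three pictures.

```bash
cat > prof.py <<'E'
from h import *
import pickle
ax=R.from_euler('z',-0.93,degrees=True); O=np.array([.598,.185,0])
def profile(c,y,z=.045,x0=15,x1=75,step=.5):
    xs=np.arange(x0,x1,step); uv=np.array([proj(c,ax.apply([x/1000,y/1000,z])+O) for x in xs],np.float32)
    g=cv2.cvtColor(c['frame'],cv2.COLOR_RGB2GRAY).astype(np.float32)
    return xs,cv2.remap(g,uv[:,:1],uv[:,1:],cv2.INTER_LINEAR)[:,0]
def edges(c,ys=(-12,-6,0,6,12)):
    out=[]
    for y in ys:   # jaw front edge: strongest fall, pad front edge: strongest rise out of black
        xs,p=profile(c,y); d=np.gradient(cv2.GaussianBlur(p[:,None],(1,5),1)[:,0],xs)
        i=p.argmin()   # black pad
        j=i+d[i:i+24].argmax(); k=max(0,i-50)+d[max(0,i-50):i].argmin()
        out.append((y,xs[k],xs[j],xs[j]-xs[k],p[i].round()))
    return np.array(out)
E
python3 - <<'E'
from prof import *
for n in('side','side2','side3'):
    c=pickle.load(open(n+'.pkl','rb')); print(n); print(edges(c))
    print(profile(c,0,step=2)[1].astype(int).tolist(),'\n',profile(c,12,step=2)[1].astype(int).tolist())
E
```

```text
side
[[-12.   38.5  48.5  10.   25. ]
 [ -6.   29.   48.5  19.5  23. ]
 [  0.   28.   46.5  18.5  18. ]
 [  6.   30.5  47.5  17.   19. ]
 [ 12.   31.   48.5  17.5  16. ]]
[83, 113, 128, 128, 128, 127, 116, 86, 60, 31, 18, 20, 20, 24, 29, 31, 55, 108, 136, 128, 105, 89, 87, 88, 88, 88, 88, 89, 89, 90] 
 [83, 115, 127, 129, 128, 129, 122, 93, 57, 26, 18, 16, 20, 23, 28, 30, 41, 69, 88, 89, 90, 89, 90, 90, 89, 90, 89, 90, 91, 91]
side2
[[-12.   44.5  55.   10.5  31. ]
 [ -6.   34.5  55.   20.5  26. ]
 [  0.   38.5  53.   14.5  24. ]
 [  6.   38.   54.5  16.5  24. ]
 [ 12.   37.5  55.   17.5  23. ]]
[141, 110, 88, 96, 133, 156, 161, 161, 161, 152, 118, 84, 46, 24, 25, 26, 30, 36, 38, 48, 83, 107, 111, 111, 112, 112, 113, 113, 112, 112] 
 [86, 85, 87, 99, 138, 160, 163, 163, 162, 149, 115, 81, 42, 24, 24, 23, 30, 37, 39, 47, 79, 108, 113, 113, 113, 114, 114, 114, 114, 115]
side3
[[-12.   49.   59.   10.   32. ]
 [ -6.   41.5  59.   17.5  26. ]
 [  0.   42.   59.   17.   24. ]
 [  6.   42.   57.5  15.5  24. ]
 [ 12.   41.5  58.5  17.   22. ]]
[145, 147, 145, 121, 89, 83, 86, 116, 148, 156, 157, 157, 151, 115, 54, 26, 24, 23, 26, 33, 37, 40, 70, 100, 107, 108, 109, 109, 109, 109] 
 [134, 103, 88, 83, 83, 84, 88, 120, 152, 157, 158, 157, 149, 109, 47, 26, 22, 21, 30, 34, 38, 45, 76, 103, 109, 110, 110, 110, 110, 111]
```

Jaw moved 6.5 mm, pad 4.7 mm, so the pad is pressed by about 1.8 mm now; about 5 mm (15°) remains. Go 12° and measure again.

Emit:
drive_tool(steps=[[0,-0.37,0.08,0,0.1],[0,-0.37,0.1,0,0.1],[0,-0.37,0.11,0,0.1],[0,-0.36,0.12,0,0.1],[0,-0.36,0.14,0,0.1],[0,-0.35,0.15,0,0.1],[0,0,0,0,0.1]])

```text
time: 8.4
eef_pos: [0.4863, 0.1995, 0.0545]
tcp_rot: [0.184, 0.683, -0.183, 0.682]
contact_force: [-2.5, 4.9, 3.7]
opening: 0.224
```

```bash
cat >> prof.py <<'E'
def cross(xs,p,lo,hi,lev,up):  # first half-level crossing in [lo,hi]
    q=(p-lev)*(1 if up else -1); 
    for i in range(len(xs)-1):
        if lo<=xs[i]<=hi and q[i]<0<=q[i+1]: return xs[i]-q[i]/(q[i+1]-q[i])*(xs[i+1]-xs[i])
    return np.nan
def meas(c):
    r=[]
    for y in (4,6,8,10,12,14):
        xs,p=profile(c,y); i=p[30:].argmin()+30; ib=p[:i].argmax()
        pl=np.median(p[i+28:i+40]); k=p[i]
        back=cross(xs,p,xs[ib]-12,xs[ib],(p[ib]+pl*.75)/2,True); pad=cross(xs,p,xs[i],99,(pl+k)/2,True)
        r.append((back,pad,pad-back))
    return np.nanmedian(r,0).round(2)
E
python3 - <<'E'
from arc import *
from prof import *
ang(); arc(173.7,179.7,3)
c=read_camera('side'); pickle.dump(c,open('side4.pkl','wb'))
for n in('side','side2','side3','side4'): print(n,meas(pickle.load(open(n+'.pkl','rb'))))
print(profile(c,12,step=2)[1].astype(int).tolist())
E
```

```text
ang 172.6020220287259 rad 0.11267428509788127 pos [0.4863 0.1995 0.0545] F [-2.5  4.9  3.7] t 8.4
[[-0.35, 0.16], [-0.34, 0.17], [-0.34, 0.19]]
side [15.88 47.87 31.97]
side2 [22.48 54.42 31.99]
side3 [29.02 58.59 29.56]
side4 [33.13 58.94 25.83]
[97, 119, 120, 96, 86, 83, 82, 82, 88, 117, 148, 155, 156, 155, 148, 102, 41, 23, 30, 34, 36, 41, 67, 99, 108, 109, 110, 109, 110, 110]
```

Pad–jaw spacing 31.98 (free) → 25.83: pressed about 6.1 mm. About 2.5° more.

Emit:
drive_tool(steps=[[0,-0.35,0.16,0,0.1],[0,-0.14,0.07,0,0.1],[0,0,0,0,0.1],[0,0,0,0,0.1]])

```text
time: 8.85
eef_pos: [0.4859, 0.1946, 0.0545]
tcp_rot: [0.184, 0.683, -0.183, 0.683]
contact_force: [-1.5, 6.7, 3.4]
opening: 0.226
```

Run:
```python
from arc import *
from prof import *
ang()
c=read_camera('side'); pickle.dump(c,open('side5.pkl','wb')); print(meas(c))
```

```text
ang 175.1293045273405 rad 0.11248461481083356 pos [0.4859 0.1946 0.0545] F [-1.5  6.7  3.4] t 8.85
[34.06 59.02 24.95]
```

Pad pressed 7.0 mm by the measure. Release and lift straight up, then away.

Emit:
drive_tool(steps=[[0,0,0,0,0.5],[0,0,0,0,0.7],[0,0,0,0,0.8],[0,0,0,0,0.8],[-2,0,0,0,0.8],[-4,0,0,0,0.8],[-4,0,0,0,0.8],[-4,0,0,0,0.8],[-3,0,0,0,0.8],[0,0,0,0,0.8]])

```text
time: 9.9
eef_pos: [0.4894, 0.1937, 0.2304]
tcp_rot: [0.185, 0.679, -0.182, 0.686]
contact_force: [0.4, -0.5, 0.1]
opening: 0.798
```

Emit:
drive_tool(steps=[[0,-4,0,0,0.8],[0,-4,0,0,0.8],[0,-4,0,0,0.8],[0,-4,0,0,0.8],[0,0,0,0,0.8],[0,0,0,0,0.8]])

```text
time: 10.5
eef_pos: [0.4057, 0.0544, 0.2236]
tcp_rot: [0.185, 0.683, -0.184, 0.682]
contact_force: [0.0, 0.4, -0.7]
opening: 0.798
```

Run:
```python
from arc import *
from prof import *
ang()
c=read_camera('side'); d=read_camera('scene'); print(meas(c))
a=cv2.resize(c['frame'][250:420,185:395],(640,518),interpolation=cv2.INTER_CUBIC)
cv2.imwrite('pics/side6.png',np.clip(1.4*a,0,255).astype(np.uint8)[...,::-1]); cv2.imwrite('pics/scene6.png',d['frame'][...,::-1])
```

```text
ang -145.82309394388838 rad 0.2324867847608264 pos [0.4057 0.0544 0.2236] F [ 0.   0.4 -0.7] t 10.5
[34.13 58.97 24.88]
```

View pics/side6.png

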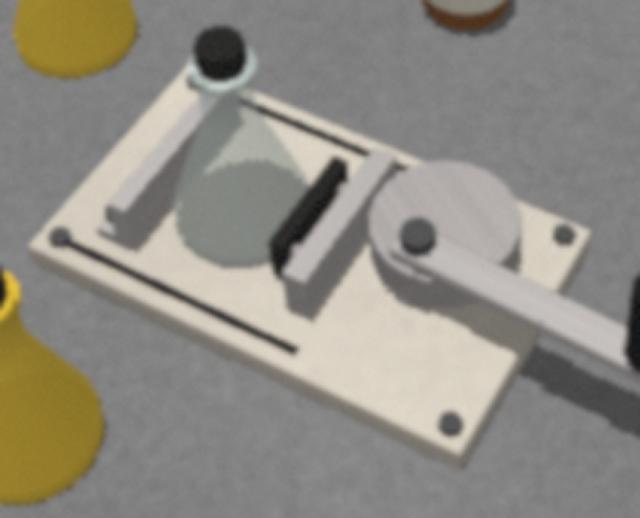

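View pics/scene6.png

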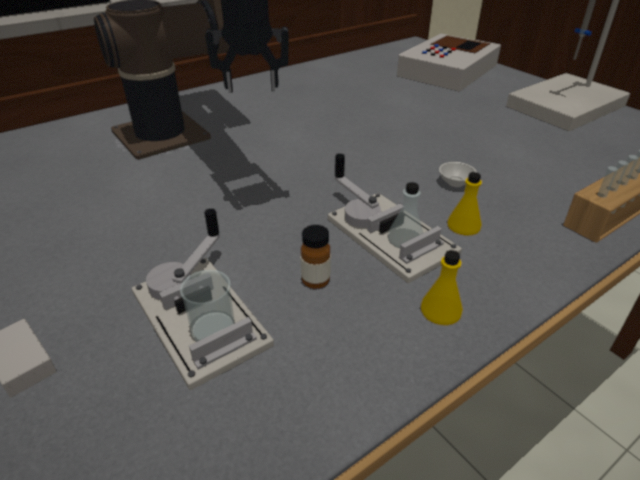

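The flask stands upright against the stop, the pad is pressed 7.1 mm with space still open to the jaw, and the beaker's lever is unmoved at (211,222). The gripper is clear.

```bash
python3 -c "
from h import *
sign_off()"
```

```text
the job is handed in; nothing more can be done
```

I turned the cam lever of the flask's clamp counterclockwise by about 53°, holding the grip from above, until the pad was pressed in about half-way. Then I let go, moved the arm clear and handed the job in at about 10.5 s.

- **Pad:** the last check, after release, put it at about 7.1 mm pressed, against the 7 mm half-way mark. This comes from how far the pad-to-jaw spacing shrank from its free value in the side camera, good to roughly 0.5 mm or a little worse. My rough hand reading part-way through gave 1.8 mm where this measure gave 2.4 mm. A gap between pad and jaw is still visible.
- **Flask:** it stands upright against the back stop.
- **Beaker's clamp:** its lever looks unmoved in the scene camera.
- **Forces:** wrist force readings stayed around 12 N or less at the end of each move, and the gripper was touching nothing at the end.

No check failed.

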